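# Preset the trailing pointer of a sprung trimming rest

### The job

Set the trailing pointer on the potter's sprung trimming rest: with a fingertip, press down the round brass button on the plate's corner until the pointer stands at the clip on the scale rim, then let the plate spring all the way back up, so that the pointer stays behind at the clip. Do not overshoot, do not touch the pointer or the clip themselves, and leave the mug, the jar and the brush where they are.

Things in the scene. Friction and masses are not known exactly. Their poses are not given: they have to be found in the camera images.
- rest: The trimming rest, screwed to the bench: grey foot (200 x 250 x 12 mm; x -100..100, y -90..160 in its frame), hinged aluminium plate, upright white scale. Origin on the bench, z = 0, below the hinge pin, which is 70 mm up. x axis: along the pin towards the scale; y axis: from the pin towards the plate's free, sprung edge; z up. It never moves in a run; its place and yaw (up to 0.35 rad) vary.
- plate_angle (a joint): Tilt of the plate about the pin, rad: 0 = at rest, level, top 79 mm above the bench; grows as the free edge goes down; stop at 0.36. A spring lifts it back to 0: some 3 N on the button starts it, some 10 N brings it to 0.3. Plate in the rest's frame: x -76..66, y -8..152 mm, with a plywood disc 90 mm across, 9 mm thick, fixed on it at x 18, y 62 mm.
- button_top (a point): Top of the round brass button on the plate's corner nearest the robot at the free edge. A dome 28 mm across, 20 mm high, fixed to the plate; its top is 99 mm above the bench at rest, at x -50, y 125 mm in the rest's frame. It tilts with the plate: 0.1 rad lowers it about 12.5 mm.
- plate: The hinged aluminium plate with its button and disc; origin on the hinge pin, axes those of the rest when the plate is level.
- pointer_angle (a joint): Angle of the trailing pointer about the same pin, rad, same scale as plate_angle. A lug on the plate pushes it upscale only: once the plate's value exceeds the pointer's, both go on together with equal values; when the plate goes back, the pointer stays, held by friction. It starts between 0 and 0.05. Nothing brings it back if pushed too far.
- pointer: The pointer's dark steel blade, 5 mm wide, 118 mm from the pin to its tip, in front of the scale (x 93 mm in the rest's frame). At value 0 it leans 0.25 rad from upright towards -y; it swings towards +y as the value grows. Origin on the pin.
- pointer_tip (a point): Tip of the pointer's blade, 118 mm from the pin.
- clip_angle (a joint): Angle of the setting clip about the same pin, rad, on the same scale as pointer_angle: the pointer stands at the middle of the clip when both values are equal. Set between 0.15 and 0.29 at the start, stiff, must not be moved.
- scale_top (a point): Highest point of the white scale, an upright sheet 4 mm thick at x 82 mm in the rest's frame, spanning y -65 to 45 mm; this point is 194 mm above the bench.
- clip: The brass setting clip itself: a small block 10 mm wide along the rim, 22 mm deep, 22 mm high, straddling the rim of the quadrant just above the pointer's tip. Origin on the pin.
- clip_mark (a point): Point in the pointer's plane under the middle of the clip, 118 mm from the pin: where the pointer's tip must finally be.
- mug: White mug, 76 mm across, 85 mm high, loose; origin at the centre of its underside. Bystander.
- jar: Terracotta jar with a wooden cap, 60 mm across, 90 mm high, loose; origin at the centre of its underside. Bystander.
- brush: Brush 170 mm long lying on the bench; origin under its middle. Bystander.

How it is judged:
On the way:
1. a fingertip presses the brass button while the pointer stands at the clip (tip within 5 mm of the clip's middle) (contact force between the fingers and plate_c3 above 1 N and distance between pointer_tip and clip_mark below 0.005 m), for 0.1 s.
At the end, for the whole second after the job is handed in: The plate is back up (tilt under 0.02 rad) and at rest, the pointer has stayed with its tip within 5 mm of the middle of the clip, the clip is within 3 mm of where it was set, and mug, jar and brush are within 20 mm of where they stood (distance between pointer_tip and clip_mark below 0.005 m and value of joint plate_angle below 0.02 rad and distance of clip_mark from where it was at the start of the episode below 0.003 m and velocity of joint pointer_angle below 0.02 rad/s and velocity of joint plate_angle below 0.05 rad/s and distance of each of mug, jar, brush from where it was at the start of the episode below 0.02 m); the robot touches nothing.
It fails at once if the robot touches the pointer (contact force between any of the fingers, the arm and pointer above 0.3 N).
It fails at once if the robot touches the clip (contact force between any of the fingers, the arm and clip above 0.3 N).
It fails at once if the mug is lifted or pushed more than 20 mm (distance of mug from where it was at the start of the episode above 0.02 m or height (world z) of mug above 0.015 m).
It fails at once if the jar is lifted or pushed more than 20 mm (distance of jar from where it was at the start of the episode above 0.02 m or height (world z) of jar above 0.015 m).
It fails at once if the brush is lifted or pushed more than 20 mm (distance of brush from where it was at the start of the episode above 0.02 m or height (world z) of brush above 0.03 m).
It also fails if it takes over 32 s, if anything falls off the work surface, if the arm or the gripper's body presses on something with over 40 N, if the wrist force passes 120 N, or if a joint passes its speed limit or range.

### The arm

A 7-joint arm with a two-finger parallel gripper is mounted at the origin on the work surface. World frame = base frame: x ahead of the robot, y to its left, z up, the work surface at z = 0. Lengths are in m, angles in rad, forces in N, time in s.
With the tool pointing down it reaches from about 0.35 to 0.775 m from the base axis. Payload 3.1 kg.
Tool frame: the origin (TCP) lies midway between the tips of the shut fingers; the grasp point (between the pads) lies 19 mm behind it; z points along the fingers, y is the line along which they close (so a half turn about z gives the same grasp; the last joint's range is limited). The gripper opens to 85 mm and grips with 20 to 120 N. Pads are 22 mm wide; open, the fingers measure 114 mm over their backs; the gripper's body (76 mm by 85 mm) begins 54 mm behind the grasp point. The pads swing forward as they close: fully open they stand 13 mm farther back than shut.
Start: joints at [-1.372, 0.311, 0.014, 1.512, -0.004, 1.319, -0.027], TCP at [0.131, 0.534, 0.231] pointing down, gripper open.
Joint ranges: [-2.7, 2.7], [-0.3, 1.91], [-1.27, 1.3], [0.12, 2.57], [-1.44, 4.58], [0.2, 2.03], [-3.05, 3.05]. Speed limits (rad/s): [2.79, 2.79, 3.14, 3.14, 3.14, 3.14, 3.14].

### API

Orientations are given as a rotation vector (axis times angle).
In Python, from plant import r gives the robot as it stands.
- The arm moves only by the shell command python3 -m creep 'ROWS' [OPENING] [FORCE]. ROWS is JSON, a list of rows, each a list of 2 entries, a list of its own where there are three numbers: the shift along the tool's x, y, z each as a share of 25 cm, from -1 to 1, then the turn about the tool's z as a share of 1.5 rad, from -1 to 1. In form: [[[tx, ty, tz], spin], ...]. A call has 1 to 8 rows; each row is the pose to reach, as a shift and turn from the pose commanded when the call began, along the tool's axes at that moment; what a row does not reach only later rows make up. A row lasts 1/8 s, in which the tool goes at most 62.5 mm and 10.7 degrees, less where a joint would pass 70% of its speed; a pose out of reach is approached as far as the arm can. A call with a number of a shift or a turn outside -1 to 1 is refused whole. A call with a gripper value outside its range is refused whole. OPENING is the opening, from 0 (shut) to 1 (fully open), set as the call begins (- or left out, the last holds). The fingers move at their own pace and stop on an object; FORCE is the grip in N (left out, the last holds). Time passes only in rows, so rows that repeat a pose let the fingers close. It gives the time, the measured TCP pose, the force, the opening and the grip force at its end, in the units of the state.
- r.state(): the state, without advancing time (a new reading comes with each control period).
- r.read_camera(name): name is "scene" or "side" or "wrist"; returns a dict with "frame" (420x560x3 uint8, red, green, blue), "z_map" (420x560 float32, m along the optical axis (not along the pixel's ray), 0 where there is no reading), "intrinsics" (3x3 intrinsics, pixels), "k1" (the pictures are not rectified: a ray, as slopes to the right and down, at radius r is drawn at 1 + k1 r^2 times it, then the intrinsics apply), "R" (3x3) and "t" (3): a world point X has camera coordinates R X + t; the wrist camera has in their place "tool_from_camera" (4x4, takes a point from camera to tool coordinates, whose origin is the TCP and whose axes are the flange's). Camera axes: x right, y down, z forward; pixel columns grow to the right and rows downward; lengths in m; the calibration is good to about 2 mm. A picture is of the moment at which its call begins: read the wrist's pose just before it.
- r.finish_job(): hands the job in; it is judged then, once.
Trained networks look in the newest picture that a camera, given by its name, has taken for a name from the list of things; names that differ only in an ending like _2 or _b are one class to them, and where a whole thing is asked for, a point or a joint stands for the part that bears it (a point fixed in the world has none). Each returns a list of dicts, best first, with "confidence" (0 to 1); they miss things now and then, are a little off and sometimes report something else, mostly with a low value. They report only what shows in the picture. A call takes as long as a camera call.
- r.trace(label, camera): "mask" (420x560 bool, what is visible of it) and "rect" ([centre column, centre row, width, height] in pixels, round what is visible of it).
The state is a dict: "time_s": time; "joints": joint angles; "qd": joint speeds; "effort": joint torques, N m; "tcp_pos": TCP position; "tool_rot": TCP orientation; "force": force on the tool from outside, world axes, zero at the start; "torque": the same for the moment, N m; "grip_width": opening from 0.0 (shut) to 1.0 (fully open); "grip_force": force on a finger pad.
Only numpy, scipy, OpenCV 4.12 (cv2) and the standard library are available. Lean on these libraries where they do the work, as an engineer would, in place of code of your own. Each camera call takes 0.05 s, during which the arm holds its last target. There are 200 camera calls.

## Working session

There is one attempt and no reset: what is moved stays moved. The work goes in short steps, Python scripts to look and compute and a shell command to move; the robot and the scene stay as the last step left them, time stands still between calls to the robot, and variables do not carry over. Pictures are saved under pics/ and viewed, at most 10 in all, crops included, and the job is handed in when it is done.

```bash
mkdir -p pics
cat > h.py <<'E'
import numpy as np, cv2
from plant import r
from scipy.spatial.transform import Rotation as Ro
def rays(c,uv):
    K=np.array(c["intrinsics"],float);uv=np.atleast_2d(np.array(uv,float))
    d=np.c_[(uv[:,0]-K[0,2])/K[0,0],(uv[:,1]-K[1,2])/K[1,1]]
    s=d.copy()
    for _ in range(20): s=d/(1+c["k1"]*(s**2).sum(1,keepdims=True))
    return np.c_[s,np.ones(len(s))]
def world(c,uv,z=None):
    uv=np.atleast_2d(uv); 
    if z is None: z=c["z_map"][uv[:,1].astype(int),uv[:,0].astype(int)]
    return (rays(c,uv)*np.array(z).reshape(-1,1)-c["t"])@np.array(c["R"])
def proj(c,X):
    p=np.atleast_2d(X)@np.array(c["R"]).T+c["t"];s=p[:,:2]/p[:,2:]
    s=s*(1+c["k1"]*(s**2).sum(1,keepdims=True));K=np.array(c["intrinsics"])
    return np.c_[K[0,0]*s[:,0]+K[0,2],K[1,1]*s[:,1]+K[1,2]]
def mpts(c,m):
    v,u=np.nonzero(m&(c["z_map"]>0));return world(c,np.c_[u,v])
E
python3 - <<'E'
from h import *
s=r.state();print(s["time_s"],s["tcp_pos"],s["tool_rot"],s["force"])
print(Ro.from_rotvec(s["tool_rot"]).as_matrix().round(3))
for cam in("scene","side"):
    c=r.read_camera(cam);cv2.imwrite(f"pics/{cam}0.png",c["frame"][:,:,::-1])
    print(cam,"pos",-np.array(c["R"]).T@c["t"])
    for n in("rest","button_top","scale_top","pointer","clip","mug","jar","brush"):
        for d in r.trace(n,cam)[:2]:
            P=mpts(c,d["mask"])
            print(n,round(d["confidence"],2),np.round(d["rect"]),np.median(P,0).round(3) if len(P) else None, P.min(0).round(3),P.max(0).round(3))
E
```

```text
0.0 [0.13095989 0.53343483 0.23021594] [-0.37713765 -3.11867099  0.00366834] [ 0.51856723 -1.05829157  0.36095   ]
[[-0.971  0.238 -0.   ]
 [ 0.238  0.971 -0.002]
 [-0.    -0.002 -1.   ]]
scene pos [ 0.80325855 -0.36084715  0.96703961]
rest 0.67 [285. 268. 110. 120.] [ 0.58  -0.056  0.073] [ 0.452 -0.166 -0.003] [0.682 0.131 0.214]
rest 0.62 [292. 248.  76.  84.] [ 0.562 -0.004  0.08 ] [ 0.482 -0.083 -0.   ] [0.671 0.118 0.116]
button_top 0.78 [290. 246.  77.  74.] [ 0.563 -0.002  0.08 ] [ 0.484 -0.08  -0.003] [0.671 0.106 0.116]
scale_top 0.61 [285. 269. 111. 122.] [ 0.58  -0.057  0.06 ] [ 0.451 -0.168 -0.007] [0.685 0.133 0.214]
scale_top 0.59 [316. 261.  10.  11.] [ 0.66  -0.054  0.21 ] [ 0.65  -0.056  0.191] [ 0.67  -0.043  0.214]
clip 0.67 [318. 261.  14.   7.] [ 0.659 -0.053  0.207] [ 0.624 -0.058  0.009] [0.67  0.039 0.214]
mug 0.75 [241. 333.  51.  40.] [ 0.572 -0.246  0.032] [ 0.538 -0.29  -0.004] [ 0.632 -0.2    0.09 ]
jar 0.63 [350. 206.  23.  34.] [0.627 0.184 0.069] [ 0.594  0.169 -0.003] [0.652 0.258 0.094]
brush 0.77 [214. 254.  34.  63.] [ 0.384 -0.097  0.018] [ 0.331
[... 381 characters left out ...]
9]
pointer 0.64 [231. 186.  -6.  15.] [ 0.667 -0.047  0.078] [ 0.665 -0.058  0.073] [ 0.668 -0.041  0.102]
clip 0.43 [234. 147.  12.   4.] [ 0.661 -0.046  0.205] [ 0.65  -0.315 -0.003] [ 0.77  -0.041  0.216]
clip 0.16 [212. 294.  34.  54.] [0.618 0.219 0.068] [ 0.595  0.113 -0.   ] [0.684 0.234 0.095]
mug 0.56 [285. 157.  48.  51.] [ 0.579 -0.223  0.055] [ 0.539 -0.294 -0.003] [ 0.637 -0.197  0.089]
jar 0.92 [214. 296.  34.  54.] [0.618 0.219 0.067] [ 0.595  0.156 -0.003] [0.679 0.234 0.095]
brush 0.79 [363. 218.  24.  56.] [ 0.377 -0.079  0.018] [ 0.34  -0.19  -0.002] [ 0.42  -0.024  0.025]
brush 0.46 [232. 184.   2.  21.] [ 0.668 -0.055  0.081] [ 0.664 -0.151 -0.002] [ 0.705 -0.041  0.109]
```

```bash
python3 -c "
import cv2,numpy as np
a=cv2.imread('pics/scene0.png');b=cv2.imread('pics/side0.png')
cv2.imwrite('pics/both.png',cv2.resize(np.vstack([a,b]),(560,840))[:, :]) if 0 else None"
```

```text
(no output)
```

View pics/scene0.png

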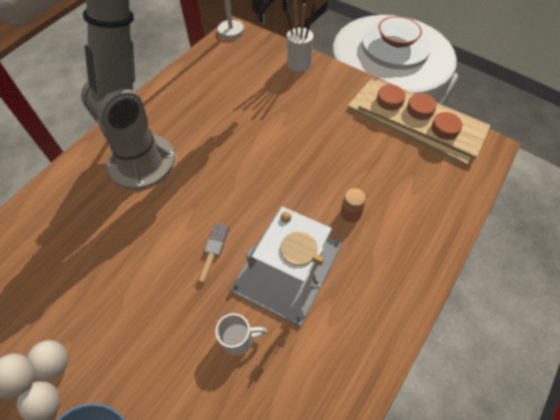

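View pics/side0.png

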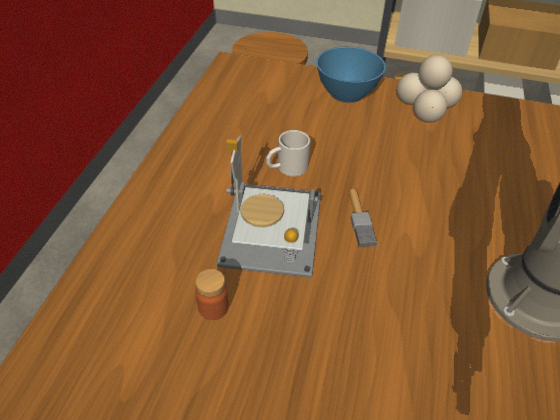

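The scene view shows the button at about (286,216), the clip at (318,260) and the mug at (235,333). In the side view the button is at (291,235), the clip at (232,142) and the jar at (212,295). Next I fit the rest's pose.

```bash
cat > fit.py <<'E'
from h import *
def orange(c,box):
    u0,v0,u1,v1=box;h=cv2.cvtColor(c["frame"],cv2.COLOR_RGB2HSV)
    m=np.zeros(h.shape[:2],bool);m[v0:v1,u0:u1]=True
    return m&(h[:,:,1]>140)&(h[:,:,2]>90)&(h[:,:,0]>12)
E
python3 - <<'E'
from fit import *
A=[]
for cam,bb,cb in(("scene",(278,208,294,224),(310,254,326,268)),("side",(282,227,300,244),(224,136,242,152))):
    c=r.read_camera(cam);P=mpts(c,np.ones((420,560),bool))
    k=(P[:,0]>.44)&(P[:,0]<.72)&(P[:,1]>-.2)&(P[:,1]<.16);P=P[k]
    pl=P[(P[:,2]>.072)&(P[:,2]<.086)];ft=P[(P[:,2]>.007)&(P[:,2]<.018)]
    for n,q in(("plate",pl),("foot",ft)):
        lo,hi=np.percentile(q,[1,99],0)
        print(cam,n,len(q),cv2.minAreaRect((q[:,:2]*1000).astype(np.float32)))
    for n,b in(("button",bb),("clip",cb)):
        m=orange(c,b);q=mpts(c,m);v,u=np.nonzero(m)
        print(cam,n,m.sum(),u.mean(),v.mean(),"depth med",np.median(q,0).round(4),q.min(0).round(3),q.max(0).round(3),
          "ray@z",)
        for z in((.090,.099) if n=="button" else (.19,.2,.205)):
            a=world(c,[[u.mean(),v.mean()]],[1.])[0];o=-np.array(c["R"]).T@c["t"];print("   z",z,(o+(a-o)*(z-o[2])/(a-o)[2]).round(4))
    u0,v0,u1,v1=(225,190,365,340) if cam=="scene" else (205,125,335,285)
    A.append(cv2.resize(c["frame"][v0:v1,u0:u1,::-1],None,fx=3.5,fy=3.5,interpolation=cv2.INTER_CUBIC)[:520])
h=min(a.shape[0] for a in A)
im=np.hstack([a[:h] for a in A]);s=min(800/im.shape[1],600/im.shape[0]);cv2.imwrite("pics/crop1.png",cv2.resize(im,None,fx=s,fy=s));print(s*3.5)
E
```

```text
scene plate 2517 ((579.23193359375, -3.8964614868164062), (195.7857208251953, 189.3662109375), 0.4994942247867584)
scene foot 3512 ((560.7417602539062, -32.58134460449219), (214.8092803955078, 249.79078674316406), 7.234137058258057)<stdin>:12: RuntimeWarning: Mean of empty slice.
  ret = ret.dtype.type(ret / rcount)
  return _methods._mean(a, axis=axis, dtype=dtype,
  ret = um.true_divide(
Traceback (most recent call last):
ValueError: zero-size array to reduction operation minimum which has no identity
```

```bash
sed -i 's/return m.*/return m\&(h[:,:,1]>110)\&(h[:,:,2]>60)\&(h[:,:,0]>8)\&(h[:,:,0]<30)/' fit.py
python3 - <<'E'
from fit import *
A=[]
for cam,bb,cb in(("scene",(280,208,293,222),(310,254,326,266)),("side",(283,227,300,244),(224,136,242,152))):
    c=r.read_camera(cam);P=mpts(c,np.ones((420,560),bool))
    k=(P[:,0]>.44)&(P[:,0]<.72)&(P[:,1]>-.2)&(P[:,1]<.16);P=P[k]
    pl=P[(P[:,2]>.075)&(P[:,2]<.083)]
    print(cam,"plate",len(pl))
    # full rest template fit of plate: score points inside rectangle
    for n,b in(("button",bb),("clip",cb)):
        m=orange(c,b);v,u=np.nonzero(m)
        if not m.sum(): print(n,c["frame"][(b[1]+b[3])//2,(b[0]+b[2])//2]);continue
        q=mpts(c,m)
        print(cam,n,m.sum(),u.mean(),v.mean(),"rows",v.min(),v.max(),"cols",u.min(),u.max(),np.median(q,0).round(4))
        for z in((.090,.099) if n=="button" else (.19,.2,.205)):
            a=world(c,[[u.mean(),v.mean()]],[1.])[0];o=-np.array(c["R"]).T@c["t"];print("   z",z,(o+(a-o)*(z-o[2])/(a-o)[2]).round(4))
    u0,v0,u1,v1=(225,200,365,330) if cam=="scene" else (205,130,335,280)
    A.append(cv2.resize(c["frame"][v0:v1,u0:u1,::-1],None,fx=3,fy=3,interpolation=cv2.INTER_CUBIC))
h=min(a.shape[0] for a in A)
im=np.hstack([a[:h] for a in A]);s=min(1,800/im.shape[1]);cv2.imwrite("pics/crop1.png",cv2.resize(im,None,fx=s,fy=s));print(s*3)
E
```

```text
scene plate 2224
scene button 52 285.86538461538464 215.80769230769232 rows 208 220 cols 282 292 [0.5099 0.0475 0.0957]
   z 0.09 [0.5082 0.0513 0.09  ]
   z 0.099 [0.5113 0.0471 0.099 ]
scene clip 61 317.27868852459017 258.3606557377049 rows 254 263 cols 313 322 [ 0.6596 -0.0518  0.2111]
   z 0.19 [ 0.6556 -0.0432  0.19  ]
   z 0.2 [ 0.6575 -0.0473  0.2   ]
   z 0.205 [ 0.6585 -0.0494  0.205 ]
side plate 2709
side button 145 290.8758620689655 235.18620689655174 rows 229 241 cols 285 297 [0.5074 0.0589 0.0928]
   z 0.09 [0.5078 0.056  0.09  ]
   z 0.099 [0.5062 0.0639 0.099 ]
side clip 232 231.08189655172413 143.3448275862069 rows 136 151 cols 224 241 [ 0.6687 -0.0513  0.195 ]
   z 0.19 [ 0.6691 -0.0679  0.19  ]
   z 0.2 [ 0.6646 -0.056   0.2   ]
   z 0.205 [ 0.6624 -0.0501  0.205 ]
2.962962962962963
```

View pics/crop1.png

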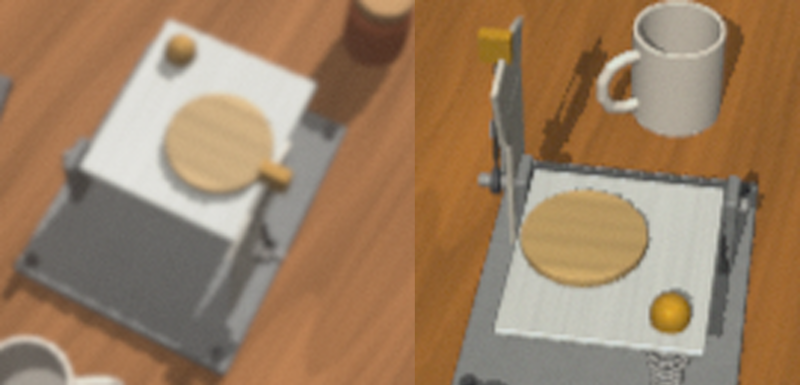

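The left crop shows the plate corners, the button at (180,49) and the clip at (275,176). The right crop shows the clip at (494,45) and the button at (669,312). I fit the pose and clip angle to these points.

```bash
cat > pose.py <<'E'
from fit import *
from scipy.optimize import least_squares
f=2.963
T={"scene":[((170,20),(-76,152,79)),((315,83),(66,152,79)),((83,172),(-76,-8,79)),((235,240),(66,-8,79)),((218,143),(18,62,88)),((180,49),(-50,125,91)),((15,267),(-100,-90,12)),((225,372),(100,-90,12)),((345,127),(100,160,12))],
"side":[((535,170),(66,-8,79)),((723,188),(-76,-8,79)),((497,330),(66,152,79)),((700,352),(-76,152,79)),((583,237),(18,62,88)),((669,312),(-50,125,90))]}
C={"scene":(275,176),"side":(494,45)}
def px(cam,p): return (np.array(p,float)-((0,0) if cam=="scene" else (415,0)))/f+((225,200) if cam=="scene" else (205,130))
def toW(p,L):
    L=np.atleast_2d(L)/1000.;c,s=np.cos(p[2]),np.sin(p[2])
    return np.c_[p[0]+c*L[:,0]-s*L[:,1],p[1]+s*L[:,0]+c*L[:,1],L[:,2]]
E
python3 - <<'E'
from pose import *
cs={k:r.read_camera(k) for k in T}
def res(p,off=True):
    o=[]
    for i,k in enumerate(T):
        o.append((proj(cs[k],toW(p,[l for _,l in T[k]]))+p[3+2*i:5+2*i]-np.array([px(k,q) for q,_ in T[k]])).ravel())
    return np.r_[np.concatenate(o),p[3:]*.5]
for only in (0,1):
    s=least_squares(res,[.57,-.03,.13,0,0,0,0],loss="soft_l1") if only==0 else s
p=s.x;print("pose",p.round(4));print(s.fun[:-4].reshape(-1,2).round(1).tolist())
def rc(q):
    a=q[0]-.25;R=q[1];L=[q[2],R*np.sin(a),70+R*np.cos(a)]
    o=[(proj(cs[k],toW(p,L))[0]+p[3+2*i:5+2*i]-px(k,C[k])) for i,k in enumerate(C)]
    return np.r_[np.concatenate(o),(q[1]-130)/4,(q[2]-88)/4]
q=least_squares(rc,[.2,130,88]);print("clip",q.x,q.fun.round(2))
print("button",toW(p,[[-50,125,99]]),"clipW",toW(p,[[88,130*np.sin(q.x[0]-.25),200]]))
np.save("p.npy",p)
E
```

```text
pose [ 0.5745 -0.0643  0.1366 -0.2223  0.9061 -0.1834  0.337 ]
[[-0.7, -0.3], [0.5, 0.1], [-1.6, -1.3], [-0.0, 0.8], [0.5, -0.6], [0.1, -0.5], [-0.8, 0.5], [0.3, 1.2], [1.0, -0.1], [-0.7, -0.1], [0.4, 0.2], [-1.6, 0.6], [1.4, 0.9], [0.0, -0.9], [0.3, -1.0]]
clip [  0.28329381 132.58409234  86.95077629] [ 0.14  0.28  0.08  0.28  0.65 -0.26]
button [[0.50793812 0.05273374 0.099     ]] clipW [[ 0.66108823 -0.04801805  0.2       ]]
```

```bash
python3 -m creep '[[[-0.96,-0.75,0],0],[[-0.96,-0.75,0],0],[[-0.96,-0.75,0],0],[[-0.96,-0.75,0],0],[[-0.96,-0.75,0],0],[[-0.96,-0.75,0],0],[[-0.96,-0.75,0],0],[[-0.96,-0.75,0],0]]' 0 && python3 -m creep '[[[-0.96,-0.75,0.24],0],[[-0.96,-0.75,0.24],0],[[-0.96,-0.75,0.24],0],[[-0.96,-0.75,0.24],0],[[-0.96,-0.75,0.24],0],[[-0.96,-0.75,0.24],0],[[-0.96,-0.75,0.24],0],[[-0.96,-0.75,0.24],0]]'
python3 - <<'E'
from pose import *
s=r.state();p=np.load("p.npy");print(s["time_s"],s["tcp_pos"],s["force"],s["grip_width"])
c=r.read_camera("wrist");cv2.imwrite("pics/w1.png",c["frame"][:,:,::-1])
TC=np.array(c["tool_from_camera"]);M=Ro.from_rotvec(s["tool_rot"]).as_matrix()
R=(M@TC[:3,:3]).T;cam=M@TC[:3,3]+s["tcp_pos"];c["R"]=R;c["t"]=-R@cam
print("cam",cam,"pred button px",proj(c,toW(p,[-50,125,91])),"cols")
for n in("button_top","clip","pointer"):
    for d in r.trace(n,"wrist")[:2]:
        P=mpts(c,d["mask"]);print(n,d["confidence"],np.round(d["rect"]),np.median(P,0) if len(P) else 0)
E
```

```text
time_s: 2.15
tcp_pos: [0.3184, 0.2962, 0.2313]
tool_rot: [-0.372, -3.119, -0.0]
force: [-0.9, -0.9, 0.2]
grip_width: 0.0
grip_force: 0.0
time_s: 3.15
tcp_pos: [0.5073, 0.0583, 0.1713]
tool_rot: [-0.37, -3.119, -0.002]
force: [-0.5, 0.2, 0.7]
grip_width: -0.0
grip_force: 0.0
3.15 [0.50731494 0.05826544 0.17134149] [-0.46112328  0.22609643  0.7236979 ] -7.856579345764082e-05
cam [0.42864219 0.07691775 0.31513436] pred button px [[270.88400379 225.42400754]] cols
button_top 0.6 [220. 277. 255. 211.] [0.52713978 0.00668407 0.08026835]
clip 0.39 [ 71.  89. 137. 145.] [ 0.37663598 -0.08212475  0.01904146]
```

View pics/w1.png

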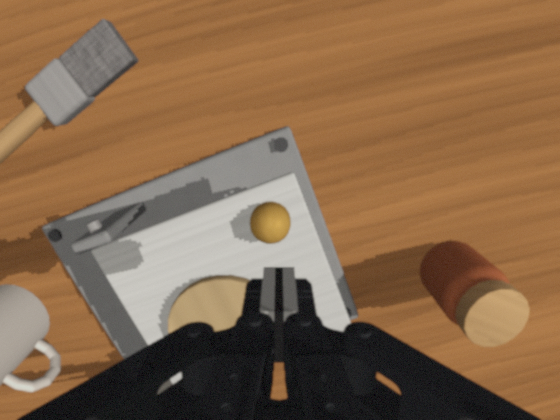

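The button appears at (270,222) and was predicted at (271,225), so the pose holds to about 1.5 mm. Lowering onto it.

```bash
python3 -m creep '[[[-0.005,-0.02,0.12],0],[[-0.005,-0.02,0.245],0],[[-0.005,-0.02,0.26],0],[[-0.005,-0.02,0.28],0],[[-0.005,-0.02,0.3],0],[[-0.005,-0.02,0.32],0],[[-0.005,-0.02,0.34],0],[[-0.005,-0.02,0.34],0]]'
```

```text
time_s: 4.35
tcp_pos: [0.5089, 0.0526, 0.0873]
tool_rot: [0.375, 3.117, 0.005]
force: [-1.3, 3.2, 6.7]
grip_width: 0.002
grip_force: 3.0
```

```bash
python3 -m creep '[[[0,0,0.015],0],[[0,0,0.03],0],[[0,0,0.045],0],[[0,0,0.055],0],[[0,0,0.065],0],[[0,0,0.065],0]]'
cat > look.py <<'E'
import sys
from pose import *
p=np.load("p.npy");c=r.read_camera("scene")
def P(v,R,x=93): return proj(c,toW(p,[[x,R*np.sin(v-.25),70+R*np.cos(v-.25)]]))[0]+p[3:5]
u0,v0=295,245;f=10
im=cv2.resize(c["frame"][v0:v0+55,u0:u0+45,::-1],None,fx=f,fy=f,interpolation=cv2.INTER_CUBIC);g=im.copy()
for v,col in((.2,(255,0,0)),(.24,(0,255,0)),(.28,(0,0,255))):
    for R in range(60,140,4):
        q=((P(v,R)-(u0-.5,v0-.5))*f).astype(int);cv2.circle(g,tuple(map(int,q)),2,col,-1)
d=r.read_camera("side");print(r.state()["tcp_pos"],r.state()["force"])
h=cv2.resize(d["frame"][130:195,215:255,::-1],None,fx=8,fy=8,interpolation=cv2.INTER_CUBIC)
im=np.hstack([im,g]);im=cv2.resize(im,None,fx=.88,fy=.88);cv2.imwrite(sys.argv[1],im)
E
python3 look.py pics/p1.png
```

```text
time_s: 5.1
tcp_pos: [0.5088, 0.0536, 0.0716]
tool_rot: [0.374, 3.118, 0.008]
force: [-2.9, 4.0, 9.0]
grip_width: 0.001
grip_force: 4.4
[0.50883245 0.05362417 0.0716589 ] [-2.82226865  5.29113614  8.50735854]
```

View pics/p1.png

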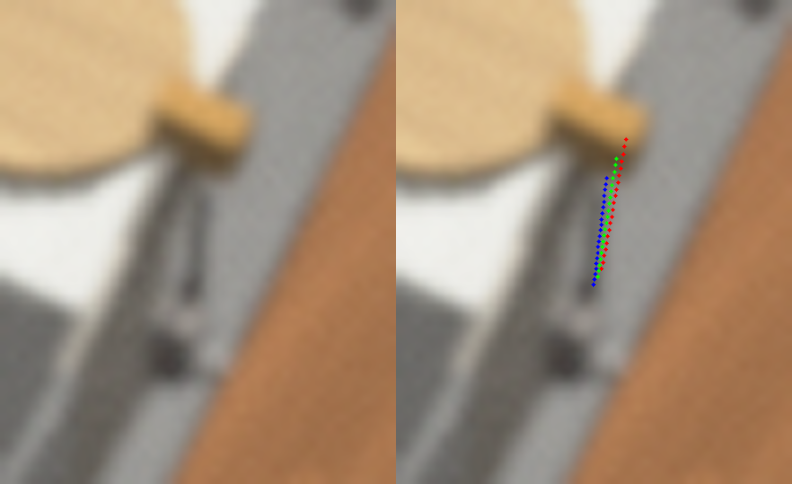

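The pointer runs from about (190,300) to (208,190), still short of the clip at (203,122). The plate is at about 0.22 rad and the clip fit is about 0.28. I lower by 5.5 mm more and check the plate tilt by a plane fit to the depth.

```bash
python3 -m creep '[[[0,0,0.007],0],[[0,0,0.014],0],[[0,0,0.022],0],[[0,0,0.022],0]]'
cat > look2.py <<'E'
import sys
from pose import *
p=np.load("p.npy");cs={k:r.read_camera(k) for k in T}
cc,ss=np.cos(p[2]),np.sin(p[2])
A=[]
for i,k in enumerate(cs):
    c=cs[k];o=p[3+2*i:5+2*i]
    X=mpts(c,np.ones((420,560),bool));d=X[:,:2]-p[:2];L=np.c_[d@[cc,ss],d@[-ss,cc],X[:,2]]*1000
    for x0,x1,y0,y1 in((-70,-35,5,95),(-70,60,2,16)):
        pass
    m=(L[:,0]>-70)&(L[:,0]<-32)&(L[:,1]>3)&(L[:,1]<100)&(L[:,2]>20)&(L[:,2]<90)
    q=L[m]
    for _ in range(6):
        s=np.linalg.lstsq(np.c_[np.ones(len(q)),q[:,:2]],q[:,2],rcond=None)[0];e=abs(q[:,2]-np.c_[np.ones(len(q)),q[:,:2]]@s);q=q[e<max(2.5*np.median(e),1)]
    print(k,len(q),"tilt",-np.arctan(s[2]),"xslope",s[1])
    d=r.trace("clip",k);
    def hull(v):
        a=v-.25;B=[]
        for x in(76,98):
            for R in(120,142):
                for w in(-5,5): B.append((x,R*np.sin(a)+w*np.cos(a),70+R*np.cos(a)-w*np.sin(a)))
        return cv2.convexHull((proj(c,toW(p,B))+o).astype(np.float32))[:,0]
    u0,v0,w,h=(298,244,34,44) if k=="scene" else (215,130,34,44)
    f=11.5;im=cv2.resize(c["frame"][v0:v0+h,u0:u0+w,::-1],None,fx=f,fy=f,interpolation=cv2.INTER_CUBIC)
    for v,col in((.25,(0,255,0)),(.29,(0,0,255))):
        cv2.polylines(im,[((hull(v)-(u0-.5,v0-.5))*f).astype(np.int32)],True,col,1)
        l=[(93,R*np.sin(v-.25),70+R*np.cos(v-.25)) for R in(50,118)]
        if k=="scene": cv2.polylines(im,[((proj(c,toW(p,l))+o-(u0-.5,v0-.5))*f).astype(np.int32)],False,col,1)
    A.append(im)
cv2.imwrite(sys.argv[1],np.hstack(A))
E
python3 look2.py pics/p2.png
```

```text
time_s: 5.7
tcp_pos: [0.5089, 0.0536, 0.0663]
tool_rot: [0.374, 3.118, 0.008]
force: [-3.3, 3.9, 9.4]
grip_width: -0.002
grip_force: 4.8
scene 398 tilt 0.2560669575476566 xslope -0.002593542679580091
side 51 tilt 0.23790199270971166 xslope 0.09388913842736712
```

View pics/p2.png

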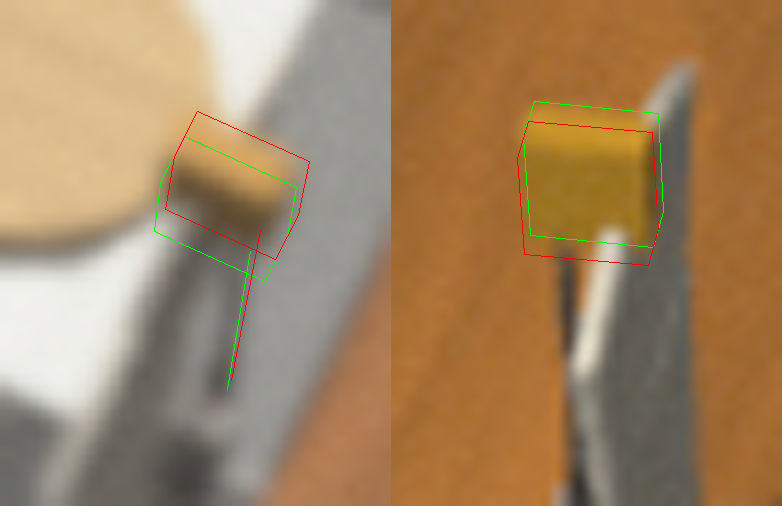

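The left view shows the clip at about (235,165) and the right view at about (590,175). Both lie between the 0.25 and 0.29 outlines, so I take 0.27. The plate and pointer are at about 0.258, so I lower by 1 mm more, hold and release.

```bash
python3 -m creep '[[[0,0,0.004],0],[[0,0,0.004],0],[[0,0,0.004],0]]'; python3 -m creep '[[[0,0,-0.02],0],[[0,0,-0.04],0],[[0,0,-0.06],0],[[0,0,-0.08],0],[[0,0,-0.11],0],[[0,0,-0.14],0],[[0,0,-0.2],0],[[0,0,-0.35],0]]'; python3 -m creep '[[[0,0,-0.2],0],[[0,0,-0.2],0]]'; python3 look2.py pics/p3.png
```

```text
time_s: 6.28
tcp_pos: [0.5089, 0.0536, 0.0654]
tool_rot: [0.374, 3.118, 0.008]
force: [-2.8, 4.4, 9.8]
grip_width: -0.0
grip_force: 4.9
time_s: 7.28
tcp_pos: [0.5059, 0.0499, 0.1501]
tool_rot: [-0.377, -3.114, 0.003]
force: [-0.1, 0.0, 0.2]
grip_width: 0.002
grip_force: 0.0
time_s: 7.52
tcp_pos: [0.511, 0.0498, 0.2055]
tool_rot: [0.377, 3.11, 0.003]
force: [1.0, -1.0, 0.7]
grip_width: -0.003
grip_force: 0.0
scene 416 tilt 0.0021950405785301987 xslope 0.0034729123469316205
side 488 tilt -0.006492306079794519 xslope -0.00034693941161460795
```

View pics/p3.png

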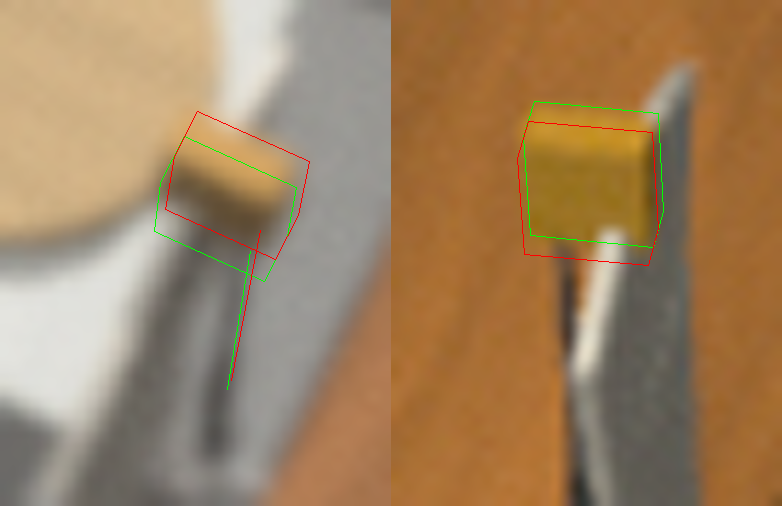

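The plate is back up, with a measured tilt of about 0. There is time left, so I take a closer look at the clip and pointer from above with the wrist camera.

```bash
python3 -m creep '[[[0,0,-0.2],0],[[0,0,-0.35],0],[[-0.2,-0.05,-0.35],0],[[-0.4,-0.1,-0.35],0],[[-0.6,-0.15,-0.35],0],[[-0.814,-0.212,-0.35],0],[[-0.814,-0.212,-0.35],0],[[-0.814,-0.212,-0.35],0]]'
cat > w.py <<'E'
import sys
from pose import *
s=r.state();p=np.load("p.npy");print(s["time_s"],s["tcp_pos"])
c=r.read_camera("wrist")
TC=np.array(c["tool_from_camera"]);M=Ro.from_rotvec(s["tool_rot"]).as_matrix()
R=(M@TC[:3,:3]).T;cam=M@TC[:3,3]+s["tcp_pos"];c["R"]=R;c["t"]=-R@cam
im=np.ascontiguousarray(c["frame"][:,:,::-1])
def pl(L,col,cl=True): cv2.polylines(im,[(proj(c,toW(p,L))).round().astype(np.int32)],cl,col,1)
pl([(-76,-8,79),(66,-8,79),(66,152,79),(-76,152,79)],(255,0,0))
pl([(18+45*np.cos(t),62+45*np.sin(t),88) for t in np.arange(0,6.3,.2)],(255,0,0))
for v,col in((.25,(0,255,0)),(.29,(0,0,255))):
    a=v-.25;pl([(x,141*np.sin(a)+w*np.cos(a),70+141*np.cos(a)-w*np.sin(a)) for x,w in((76,-5),(98,-5),(98,5),(76,5))],col)
    pl([(93,q*np.sin(a),70+q*np.cos(a)) for q in(10,118)],col,False)
cv2.imwrite(sys.argv[1],im)
for d in r.trace("clip","wrist")[:1]:
    P=mpts(c,d["mask"]);print(d["rect"],np.median(P,0))
np.savez("w.npz",f=c["frame"],z=c["z_map"],R=c["R"],t=c["t"],K=c["intrinsics"],k1=c["k1"])
E
python3 w.py pics/w2.png
```

```text
time_s: 8.72
tcp_pos: [0.6922, -0.0496, 0.2864]
tool_rot: [-0.378, -3.115, -0.0]
force: [0.1, -0.3, -0.7]
grip_width: 0.001
grip_force: 0.0
8.725 [ 0.69220645 -0.04960236  0.28642346]
[268.5, 176.1, 27.6, 39.1] [ 0.65805179 -0.04863071  0.21284749]
```

View pics/w2.png

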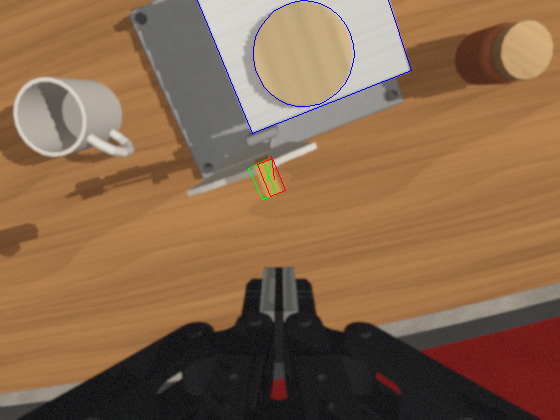

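The blue outlines match the plate and disc, and the clip at about (267,178) lies between the green and red boxes. I compute its local position from depth and colour.

Run:
```python
from pose import *
w=np.load("w.npz");c=dict(R=w["R"],t=w["t"],intrinsics=w["K"],k1=float(w["k1"]),z_map=w["z"],frame=w["f"]);p=np.load("p.npy")
loc=lambda X:np.c_[(X[:,:2]-p[:2])@[np.cos(p[2]),np.sin(p[2])],(X[:,:2]-p[:2])@[-np.sin(p[2]),np.cos(p[2])],X[:,2]]*1000
h=cv2.cvtColor(c["frame"],cv2.COLOR_RGB2HSV);B=np.zeros((420,560),bool);B[150:205,240:295]=True
L=loc(mpts(c,B));k=L[:,2]>203;print("depth>203",k.sum(),np.percentile(L[k],[3,50,97],0).round(1).tolist())
m=B&(h[:,:,1]>120)&(h[:,:,2]>150)&(h[:,:,0]>14)&(h[:,:,0]<30);v,u=np.nonzero(m)
o=-c["R"].T@c["t"];d=world(c,np.c_[u,v],np.ones(len(u)))-o
X=o+d*((.211-o[2])/d[:,2])[:,None];q=loc(X);print("colour",m.sum(),np.percentile(q,[3,50,97],0).round(1).tolist())
g=c["frame"][145:210,235:300,::-1];cv2.imwrite("pics/w3.png",cv2.resize(g,None,fx=9,fy=9,interpolation=cv2.INTER_CUBIC))
```

```text
depth>203 627 [[75.3, -0.9, 206.0], [85.4, 4.0, 212.9], [96.7, 8.7, 214.2]]
colour 1604 [[77.2, -15.5, 211.0], [90.9, 2.7, 211.0], [103.9, 17.3, 211.0]]
```

View pics/w3.png

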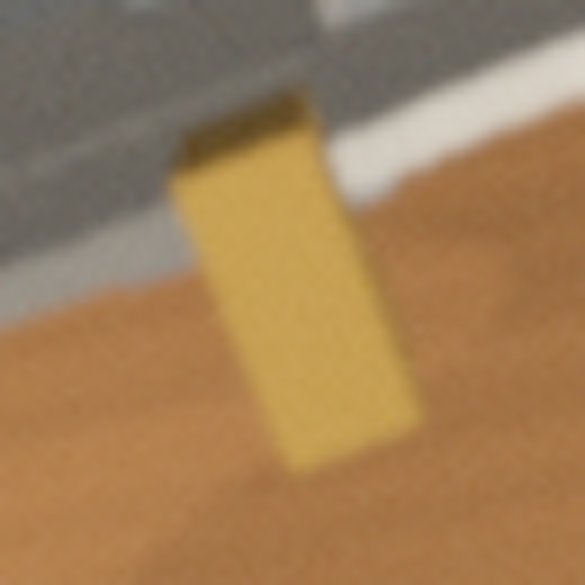

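The closer look puts the clip at about 0.278 rad. The pointer was set to about 0.263, so the tip is about 2 mm from the clip's middle, within the 5 mm limit. Handing in.

```bash
python3 -c "
from plant import r
print(r.finish_job())"
```

```text
the job is handed in; nothing more can be done
None
```

I handed the job in, with no verdict shown: the plate measured level again, and the pointer was left at about 0.263 rad against the clip's 0.278, which puts its tip roughly 2 mm short of the clip's middle (limit 5 mm).

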